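# Free the idler carriage of a belt rig and hold it back past its click

### The job

A colleague is about to slip a new belt onto the bench belt rig. Flip the cam lever over to its outer side to free the idler carriage, then push the carriage by its upright plate, against its spring, towards the drive pulley until the pawl has clicked in behind the ratchet tooth, and keep it pressed clearly beyond that click, so that your push and not the pawl carries the spring. Finish while still holding it there, and leave the loose parts around the rig where they are.

Things in the scene. Friction and masses are not known exactly. Their poses are not given: they have to be found in the camera images.
- rig: Belt rig screwed to the bench: aluminium base plate 360 x 170 x 12 mm. Origin: centre of its underside, on the bench. Its x axis runs along the plate, the way the carriage is pushed, towards the drive pulley; y to the left of that, z up. The rear rail block at x = -155 mm is 36 mm high. The cam lever stands on the +y side, the pawl on the -y side.
- drive_pulley (a point): Top centre of the fixed toothed aluminium drive pulley (radius 32 mm) on a black block near the far end of the rig, at (130, 0, 68) mm in the rig's frame.
- carriage (a joint): Idler carriage, aluminium block 90 x 60 x 30 mm on two rails. Slide in m along the rig's +x: 0 = sprung out (start), 0.040 = end stop. The spring pushes back 5 N at 0, 13 N at 0.040; the pawl adds up to about 3 N. The pawl rides up the tooth from about 0.004 and clicks in at about 0.024, where the carriage rests if let go; beyond the click means 0.027 or more. The locked cam lever blocks it.
- push_face (a point): Middle of the rear (-x) face of the carriage's upright steel push plate, 66 mm above the bench; at carriage = 0 it is at (-95, 0, 66) mm in the rig's frame. Moves with the carriage, axes as the rig's. The plate is 8 mm thick, 56 mm wide along y, its top 84 mm above the bench; behind it nothing is higher than 36 mm.
- idler (a point): Top centre of the black idler pulley (radius 25 mm) on the carriage, 68 mm above the bench, 63 mm ahead (+x) of push_face; moves with the carriage.
- cam_lever (a joint): Cam lever, in rad: 0 = locked, leaning 0.8 rad from vertical inwards over the rig (-y); 1.6 = free, leaning 0.8 rad outwards (+y), at its stop; free above 1.1. Starts at 0 to 0.12 and stays where left (friction 0.09 N m); closed fingers can push it over sideways. When locked, a steel finger on its hub lies across the carriage's front; when free that finger stands up to about 105 mm.
- lever_axis (a point): Point on the cam lever's axis, which is parallel to the rig's x, in the plane in which the lever swings: (34, 75, 40) mm in the rig's frame.
- lever_knob (a point): Centre of the black ball (diameter 18 mm) at the end of the cam lever, a dark steel bar 12 x 10 mm, 80 mm from lever_axis. At cam_lever = 0 it is at (34, 18, 96) mm in the rig's frame, at 1.6 at (34, 132, 96) mm; on the way it rises to 120 mm above the bench.
- pawl (a joint): Sprung pawl, a dark steel arm 51 mm long turning about an upright pin at (-85, -56) mm in the rig's frame, beside the carriage's -y flank, which carries the tooth. In rad: 0 = dropped in; up to about 0.16 while the tooth lifts it; snaps back to 0 at the click.
- pawl_tip (a point): Top of the pawl's round steel tip (diameter 7 mm), 41 mm above the bench, at (-39, -34) mm in the rig's frame when dropped in.
- bush: Loose flanged brass bush, diameter 34 mm, 30 mm high, a bystander. Origin: centre of its underside.
- hub: Loose black flanged hub, diameter 72 mm, 28 mm high, a bystander. Origin: centre of its underside.
- vblock: Loose steel V-block, 50 x 36 x 34 mm, a bystander. Origin: centre of its underside.

How it is judged:
On the way, in this order (a step that is already met when the one before it is completed fails the run):
1. the cam lever is flipped to its outer, free side while the carriage is still sprung out (value of joint cam_lever above 1.1 rad and value of joint carriage below 0.006 m), for 0.2 s.
2. the carriage is pushed by the fingers past the click: beyond 27 mm with the pawl dropped in (value of joint carriage above 0.027 m and value of joint pawl below 0.06 rad and contact force between the fingers and carriage above 2 N), for 0.2 s.
At the end, for the whole second after the job is handed in: The cam lever is on its free side (above 1.1 rad), the carriage is still and held by the fingers more than 27 mm in (the click is at about 24 mm, the end stop at 40 mm), the fingers press on it with over 4 N, the pawl has dropped in (below 0.06 rad) and carries nothing (under 0.5 N) (value of joint carriage above 0.027 m and value of joint pawl below 0.06 rad and value of joint cam_lever above 1.1 rad and contact force between the fingers and carriage above 4 N and contact force between pawl and carriage below 0.5 N and velocity of joint carriage between -0.01 and 0.01 m/s); the arm keeps its last pose, push and grip.
It fails at once if the carriage is forced while the cam lever still locks it (value of joint carriage above 0.006 m and value of joint cam_lever below 0.25 rad).
It fails at once if the bush is knocked away (more than 20 mm) (distance of bush from where it was at the start of the episode above 0.02 m).
It fails at once if the hub is knocked away (more than 20 mm) (distance of hub from where it was at the start of the episode above 0.02 m).
It fails at once if the vblock is knocked away (more than 20 mm) (distance of vblock from where it was at the start of the episode above 0.02 m).
It also fails if it takes over 42 s, if anything falls off the work surface, if the arm or the gripper's body presses on something with over 40 N, if the wrist force passes 120 N, or if a joint passes its speed limit or range.

### The arm

A 6-joint arm with a two-finger parallel gripper is mounted at the origin on the work surface. World frame = base frame: x ahead of the robot, y to its left, z up, the work surface at z = 0. Lengths are in m, angles in rad, forces in N, time in s.
With the tool pointing down it reaches from about 0.375 to 0.975 m from the base axis. Payload 3.8 kg.
Tool frame: the origin (TCP) lies at the very end of the fingers, on their centre line; the grasp point (between the pads) lies 19 mm behind it; x points along the fingers, y is the direction in which the jaws open and shut, and the axes are right-handed (so a half turn about x gives the same grasp; the last joint's range is limited). The gripper opens to 88 mm and grips with 3 to 60 N. Pads are 18 mm wide; open, the fingers measure 123 mm over their backs; the gripper's body (75 mm by 187 mm) begins 45 mm behind the grasp point.
Start: joints at [-1.343, 0.264, 1.604, -0, 1.274, -0.037], TCP at [0.177, -0.651, 0.239] pointing down, gripper open.
Joint ranges: [-2.63, 2.63], [-0.94, 2.18], [0.31, 2.57], [-1.31, 4.45], [0, 2.66], [-2.55, 2.55]. Speed limits (rad/s): [2.57, 2.57, 3.14, 3.14, 3.14, 3.14].

### API

Orientations are given as a unit quaternion [w, x, y, z].
In Python, from workcell import read_state, read_camera, get_calibration, hand_in gives the robot as it stands.
- The arm moves only by the tool send_rows, never from a script. Its argument "plan" is text: rows parted by semicolons, each of 7 numbers parted by spaces: the shift along the tool's x, y, z in units of 80 mm (1.0 is 80 mm), then the turn, a rotation vector about the tool's x, y, z in units of 180 degrees (1.0 is 180 degrees), then the opening, from 0 (shut) to 1 (fully open). A call has 1 to 12 rows; each row is the pose to reach, as a shift and turn from the pose measured when the call began, along the tool's axes at that moment, turning the shorter way round; what a row does not reach only later rows make up. A row lasts 1/8 s, in which the tool goes at most 62.5 mm and 10.7 degrees, less where a joint would pass 70% of its speed; a pose out of reach is approached as far as the arm can. A call with a number of a shift or a turn outside -1 to 1 is refused whole. A call with a gripper value outside its range is refused whole. The fingers move at their own pace and stop on an object; the grip force is fixed at half the most. Time passes only in rows, so rows that repeat a pose let the fingers close. It gives the time, the measured TCP pose, the force and the opening at its end, in the units of the state.
- read_state(): the state, without advancing time (a new reading comes with each control period).
- read_camera(name): name is "side" or "top"; returns (picture, depth): 400x640x3 uint8, blue, green, red; 400x640 float32, m along the optical axis (not along the pixel's ray), 0 where there is no reading.
- get_calibration(name): a dict with "mtx" (3x3 intrinsics, pixels), "distortion" ([k1, k2, p1, p2, k3] as OpenCV has them; the pictures are not rectified), "R" (3x3) and "t" (3): a world point X has camera coordinates R X + t. Camera axes: x right, y down, z forward; pixel columns grow to the right and rows downward; lengths in m; the calibration is good to about 2 mm. A picture is of the moment at which its call begins. get_calibration takes no time and is no camera call.
- hand_in(): hands the job in, once; it reports no verdict.
The state is a dict: "time_s": time; "joint_positions": joint angles; "dq": joint speeds; "joint_torque": joint torques, N m; "position": TCP position; "tool_rot": TCP orientation; "contact_force": force on the tool from outside, world axes, zero at the start; "ft_torque": the same for the moment, N m; "opening": finger opening in m.
Only numpy, scipy, OpenCV 4.12 (cv2) and the standard library are available. Lean on these libraries where they do the work, as an engineer would, in place of code of your own. Each camera call takes 0.05 s, during which the arm holds its last target.

## Working session

There is one attempt and no reset: what is moved stays moved. The work goes in short steps, Python scripts to look and compute and a tool call to move; the robot and the scene stay as the last step left them, time stands still between calls to the robot, and variables do not carry over. Pictures are saved under pics/ and viewed, and the job is handed in when it is done.

Besides the shell and the picture viewer there is one more tool, called after ">>>" as name(argument=value, ...) on one line, values as JSON. send_rows: Moves the arm, as the interface text tells. Its arguments: {"type":"object","properties":{"plan":{"type":"string"}},"required":["plan"]}

```bash
ls; mkdir -p pics; python3 - <<'E'
from workcell import *
import cv2,numpy as np
print(read_state())
for n in("side","top"):
    p,d=read_camera(n); cv2.imwrite(f"pics/{n}0.png",p); np.save(f"{n}_d.npy",d); np.save(f"{n}_p.npy",p)
    print(get_calibration(n))
E
```

```text
pics
{'time_s': 0.0, 'joint_positions': array([-1.34291109e+00,  2.64735177e-01,  1.60533385e+00, -3.51897176e-05,
        1.27366457e+00, -3.68780088e-02]), 'dq': array([-0.00208794, -0.00104229, -0.00048823, -0.00115955, -0.00148738,
       -0.00089182]), 'joint_torque': array([-3.73273302e-03, -5.02111423e+01, -3.56874990e+01,  7.29089929e-02,
        2.95326754e-02, -1.67677149e-04]), 'position': array([ 0.17648181, -0.65081402,  0.23742177]), 'tool_rot': array([-0.09258599, -0.70083494, -0.09409069,  0.70100297]), 'contact_force': array([ 0.41919316, -1.09171156,  0.5257834 ]), 'ft_torque': array([-0.02241025, -0.02184234,  0.0161949 ]), 'opening': 0.08827949293933442}
{'mtx': array([[363.8343903 ,   0.        , 324.5358901 ],
       [  0.        , 363.8343903 , 191.39250566],
       [  0.        ,   0.        ,   1.        ]]), 'distortion': array([-0.03085602,  0.        ,  0.        ,  0.        ,  0.        ]), 'R': array([[ 0.70750061, -0.70656349,  0.01452304],
       [-0.3141112 , -0.33280368, -0.88914333],
       [ 0.63306954,  0.6245076 , -0.45739832]]), 't': array([-0.42627236,  0.29109515,  0.37187408])}
{'mtx': array([[470.91080208,   0.        , 330.58900574],
       [  0.        , 470.91080208, 193.92032682],
       [  0.        ,   0.        ,   1.        ]]), 'distortion': array([-0.12972939,  0.        ,  0.        ,  0.        ,  0.        ]), 'R': array([[ 6.23783480e-02, -9.98052386e-01,  6.13546313e-04],
       [-9.77500834e-01, -6.12179621e-02, -2.01852623e-01],
       [ 2.01497052e-01,  1.19914911e-02, -9.79415715e-01]]), 't': array([-0.03231751,  0.64395619,  1.15697938])}
```

View pics/side0.png

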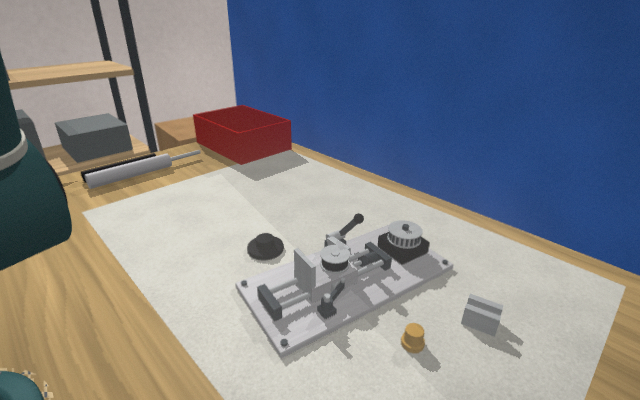

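View pics/top0.png

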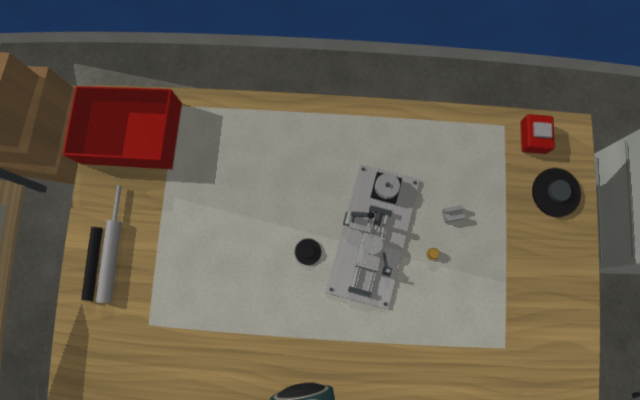

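```bash
python3 - <<'E'
import cv2,numpy as np
p=np.load("side_p.npy");cv2.imwrite("pics/sz.png",cv2.resize(p[200:360,220:460],None,fx=3.3,fy=3.3,interpolation=2))
p=np.load("top_p.npy");cv2.imwrite("pics/tz.png",cv2.resize(p[155:320,290:480],None,fx=3.6,fy=3.6,interpolation=2))
E
```

```text
(no output)
```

View pics/sz.png

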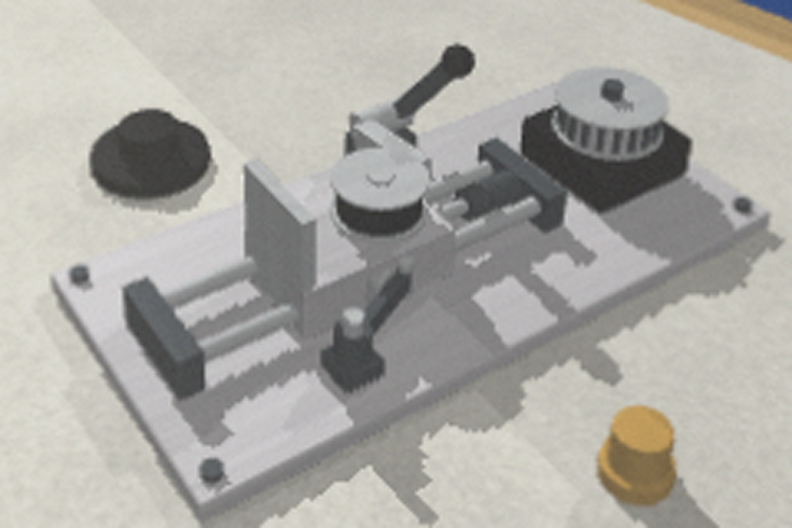

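View pics/tz.png

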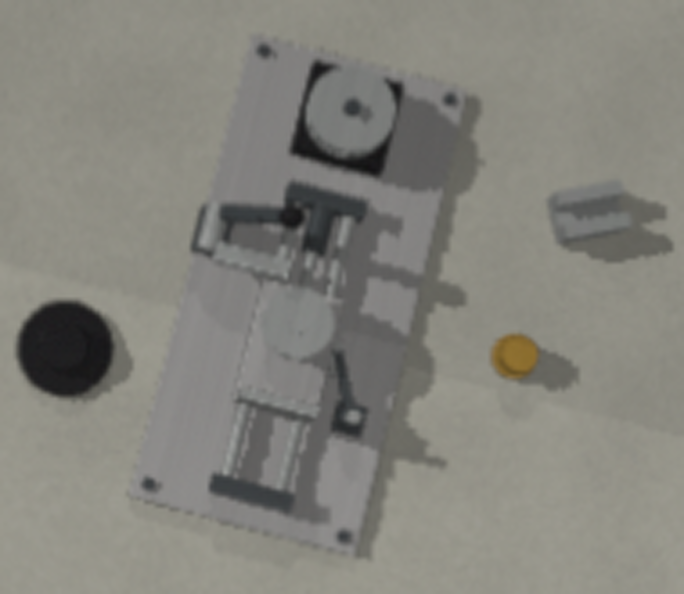

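```bash
cat > h.py <<'E'
import numpy as np,cv2
from workcell import *
C={n:get_calibration(n) for n in("side","top")}
def ray(n,uv):
    c=C[n];q=cv2.undistortPoints(np.array([[uv]],float),c["mtx"],c["distortion"])[0,0]
    d=c["R"].T@np.array([q[0],q[1],1]);o=-c["R"].T@c["t"];return o,d/np.linalg.norm(d)
def onz(n,uv,z):
    o,d=ray(n,uv);return o+d*(z-o[2])/d[2]
def tri(a,b):
    (o1,d1),(o2,d2)=ray("side",a),ray("top",b)
    s=np.linalg.lstsq(np.c_[d1,-d2],o2-o1,rcond=None)[0]
    p,q=o1+s[0]*d1,o2+s[1]*d2
    return (p+q)/2,np.linalg.norm(p-q)
def proj(n,X):
    c=C[n];return cv2.projectPoints(np.array([X],float),cv2.Rodrigues(c["R"])[0],c["t"],c["mtx"],c["distortion"])[0][0,0]
Z=lambda u,v:(220+u/3.3-.35,200+v/3.3-.35)
T=lambda u,v:(290+u/3.6-.36,155+v/3.6-.36)
E
python3 - <<'E'
from h import *
np.set_printoptions(precision=4,suppress=True)
S={'rl':Z(80,274),'rr':Z(211,469),'fr':Z(743,205)}
P={'rl':T(149,484),'rr':T(343,537),'fr':T(450,99),'fl':T(264,50)}
for k in P:
    print(k,onz('top',P[k],.015), k in S and onz('side',S[k],.015), k in S and tri(S[k],P[k]))
print('knob',tri(Z(458,60),T(291,216)))
print('idler',tri(Z(379,178),T(299,323)))
print('drive',tri(Z(613,98),T(350,110)))
print('bush top',tri(Z(642,427),T(518,354)))
print('hub top',tri(Z(150,122),T(62,343)))
pts=np.array([onz('top',P[k],.015)[:2] for k in('rl','rr','fr','fl')])
c=pts.mean(0);x=(pts[2]+pts[3]-pts[0]-pts[1]);x/=np.linalg.norm(x)
print(c,x,np.degrees(np.arctan2(x[1],x[0])))
y=np.array([-x[1],x[0]]);print((pts-c)@np.c_[x,y])
E
```

```text
rl [ 0.402  -0.0084  0.015 ] [ 0.401  -0.0082  0.015 ] (array([ 0.4016, -0.0082,  0.0147]), np.float64(0.0009032160748340104))
rr [ 0.3723 -0.1509  0.015 ] [ 0.3718 -0.1495  0.015 ] (array([ 0.3718, -0.1504,  0.0159]), np.float64(0.0012329441685555102))
fr [ 0.7023 -0.2186  0.015 ] [ 0.6997 -0.2181  0.015 ] (array([ 0.7021, -0.218 ,  0.0138]), np.float64(0.0017694094809736886))
fl [ 0.7316 -0.0755  0.015 ] False False
knob (array([ 0.5904, -0.0949,  0.1021]), np.float64(0.0007838300009550728))
idler (array([ 0.5196, -0.1064,  0.0677]), np.float64(0.0019528693162007302))
drive (array([ 0.6792, -0.1384,  0.0583]), np.float64(0.0009384985554235935))
bush top (array([ 0.5107, -0.2715,  0.0292]), np.float64(0.0004969679338951156))
hub top (array([0.4988, 0.0613, 0.0285]), np.float64(0.0006781296127975351))
[ 0.552  -0.1133] [ 0.9797 -0.2003] -11.554266931168009
[[-0.1681  0.0728]
 [-0.1685 -0.0728]
 [ 0.1683 -0.073 ]
 [ 0.1683  0.073 ]]
```

```bash
cat >> h.py <<'E'
from scipy.spatial.transform import Rotation as Ro
O=np.array([.552,-.1133,0]);A=Ro.from_euler('z',-11.55,degrees=True).as_matrix()
def rig(p): return O+A@np.array(p)
def torig(X): return A.T@(np.array(X)-O)
# down tool: x=-z ; y = s*rig y
def Rd(s,tilt=0):
    x=np.array([0,0,-1.]);y=s*A[:,1];return np.c_[x,y,np.cross(x,y)]
def rep(p=None,s=1):
    st=read_state();q=st["tool_rot"];R=Ro.from_quat([q[1],q[2],q[3],q[0]])
    np.set_printoptions(precision=3,suppress=True)
    print("t",st["time_s"],"rig mm",torig(st["position"])*1e3,"F rig",A.T@st["contact_force"],"open",st["opening"],"q",st["joint_positions"])
    print("R\n",R.as_matrix())
    if p is not None:
        d=R.as_matrix().T@(rig(np.array(p)/1e3)-st["position"])
        rv=(R.inv()*Ro.from_matrix(Rd(s))).as_rotvec()
        print("shift u",d/.08,"turn u",rv/np.pi,"deg",np.degrees(rv))
E
python3 - <<'E'
from h import *
rep([37,-12,170],1);rep([37,-12,170],-1)
print('finger tip of lock', torig(onz('top',T(285,265),.045))*1e3, torig(onz('top',T(215,250),.045))*1e3,torig(onz('top',T(291,216),.102))*1e3)
print('front block',torig(onz('top',T(365,208),.036))*1e3)
E
```

```text
t 0.1 rig mm [-260.255 -601.845  237.521] F rig [-0.115 -0.199  0.292] open 0.08825327911083042 q [-1.343  0.265  1.605 -0.     1.274 -0.037]
R
 [[-0.     0.262 -0.965]
 [ 0.002 -0.965 -0.262]
 [-1.    -0.002 -0.   ]]
shift u [ 0.854 -4.913 -6.634] turn u [-0.852 -0.001  0.   ] deg [-153.278   -0.157    0.032]
t 0.1 rig mm [-260.255 -601.845  237.521] F rig [-0.115 -0.199  0.292] open 0.08825327911083042 q [-1.343  0.265  1.605 -0.     1.274 -0.037]
R
 [[-0.     0.262 -0.965]
 [ 0.002 -0.965 -0.262]
 [-1.    -0.002 -0.   ]]
shift u [ 0.854 -4.913 -6.634] turn u [0.148 0.    0.001] deg [26.722  0.023  0.115]
finger tip of lock [ 8.494 18.476 45.   ] [ 5.904 70.221 45.   ] [ 34.325  25.463 102.   ]
front block [ 65.982 -28.458  36.   ]
```

>>> send_rows(plan="0 -0.37 -0.5 0.05 0 0 0.5; 0 -0.74 -1 0.1 0 0 0; 0 -0.74 -1 0.148 0 0 0")

```text
time_s: 0.48
position: [0.24, -0.5699, 0.237]
tool_rot: [0.073, -0.703, 0.07, 0.704]
contact_force: [-0.2, -0.7, 0.2]
opening: 0.0603
```

```bash
python3 - <<'E'
from h import *
rep([37,-12,170],-1)
E
```

```text
t 0.475 rig mm [-214.274 -509.795  236.963] F rig [-0.095 -0.699  0.204] open 0.06032289926178706 q [-1.213  0.162  1.73   0.001  1.254  0.559]
R
 [[-0.    -0.201 -0.98 ]
 [ 0.004 -0.98   0.201]
 [-1.    -0.004  0.001]]
shift u [ 0.858 -6.221 -3.139] turn u [-0.     0.     0.001] deg [-0.032  0.071  0.231]
```

>>> send_rows(plan="0 -0.5 -0.25 0 0 0 0; 0 -1 -0.5 0 0 0 0")

```text
time_s: 0.72
position: [0.2955, -0.4983, 0.2365]
tool_rot: [0.074, -0.703, 0.07, 0.704]
contact_force: [0.8, 0.5, -0.0]
opening: 0.0402
```

>>> send_rows(plan="0 -0.5 -0.25 0 0 0 0; 0 -1 -0.5 0 0 0 0")

```text
time_s: 0.98
position: [0.3513, -0.4265, 0.2363]
tool_rot: [0.074, -0.703, 0.07, 0.704]
contact_force: [0.7, 0.2, -0.2]
opening: 0.0205
```

>>> send_rows(plan="0 -0.5 -0.25 0 0 0 0; 0 -1 -0.5 0 0 0 0")

```text
time_s: 1.23
position: [0.4071, -0.3546, 0.2362]
tool_rot: [0.074, -0.703, 0.069, 0.704]
contact_force: [0.2, 0.6, -0.3]
opening: 0.0008
```

>>> send_rows(plan="0 -0.5 -0.25 0 0 0 0; 0 -1 -0.5 0 0 0 0; 0 -1 -0.5 0 0 0 0")

```text
time_s: 1.6
position: [0.4636, -0.282, 0.2361]
tool_rot: [0.073, -0.703, 0.068, 0.705]
contact_force: [1.0, -0.8, 0.0]
opening: 0.0004
```

```bash
python3 - <<'E'
from h import *
rep([37,-12,170],-1)
E
```

```text
t 1.6 rig mm [ -52.815 -182.979  236.073] F rig [ 1.09  -0.558  0.04 ] open 0.0004127268188557181 q [-0.596  0.019  1.887  0.005  1.242  1.173]
R
 [[-0.002 -0.198 -0.98 ]
 [ 0.008 -0.98   0.198]
 [-1.    -0.007  0.004]]
shift u [ 0.837 -2.129 -1.131] turn u [0.001 0.001 0.002] deg [0.135 0.209 0.406]
```

>>> send_rows(plan="0 -0.5 -0.28 0 0 0 0; 0 -1 -0.56 0 0 0 0")

```text
time_s: 1.85
position: [0.5232, -0.2127, 0.2361]
tool_rot: [0.073, -0.702, 0.069, 0.705]
contact_force: [1.0, 0.1, 0.0]
opening: 0.0004
```

>>> send_rows(plan="0 -0.5 -0.28 0 0 0 0; 0 -1 -0.56 0 0 0 0; 0.6 -1 -0.56 0 0 0 0; 0.6 -1 -0.56 0 0 0 0")

```text
time_s: 2.35
position: [0.5794, -0.1425, 0.1838]
tool_rot: [0.074, -0.699, 0.068, 0.708]
contact_force: [0.2, 0.1, 0.1]
opening: 0.0005
```

```bash
python3 - <<'E'
from h import *
rep([37,-14,88],-1)
for n in("side","top"):
    p,d=read_camera(n); cv2.imwrite(f"pics/{n}1.png",p)
E
```

```text
t 2.35 rig mm [ 32.649 -23.142 183.844] F rig [0.184 0.177 0.057] open 0.00047056938390245854 q [-0.286  0.166  1.825  0.006  1.164  1.483]
R
 [[-0.012 -0.2   -0.98 ]
 [ 0.009 -0.98   0.199]
 [-1.    -0.007  0.014]]
shift u [ 1.198 -0.106 -0.071] turn u [0.    0.004 0.002] deg [0.044 0.809 0.39 ]
```

View pics/side1.png

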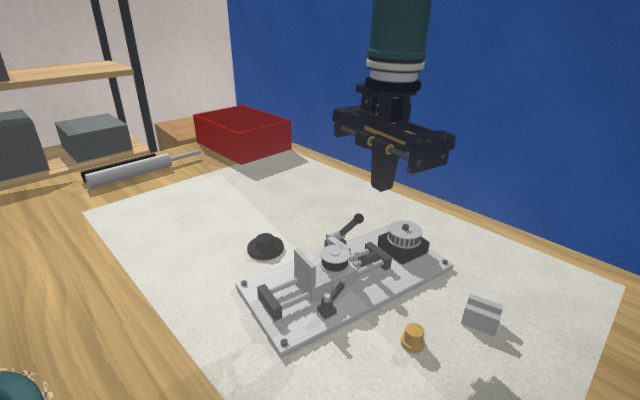

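>>> send_rows(plan="0.5 -0.02 -0.04 0 0 0 0; 1 -0.04 -0.06 0 0.004 0.002 0; 1 -0.04 -0.06 0 0.004 0.002 0")

```text
time_s: 2.82
position: [0.5848, -0.1414, 0.1067]
tool_rot: [-0.072, 0.704, -0.072, -0.703]
contact_force: [-1.1, -0.6, 0.4]
opening: 0.0005
```

```bash
python3 - <<'E'
from h import *
rep([36,-16,88],-1)
E
```

```text
t 2.825 rig mm [ 37.793 -20.948 106.745] F rig [-0.904 -0.832  0.416] open 0.0004913929884159187 q [-0.279  0.24   1.891  0.     1.009  1.495]
R
 [[ 0.002 -0.202 -0.979]
 [-0.    -0.979  0.202]
 [-1.    -0.    -0.002]]
shift u [ 0.234 -0.062  0.023] turn u [-0.001 -0.     0.   ] deg [-0.092 -0.089  0.017]
```

>>> send_rows(plan="0.22 0 0.02 0 0 0 0; 0.22 -0.2 0.02 0 0 0 0; 0.22 -0.4 0.02 0 0 0 0; 0.22 -0.6 0.02 0 0 0 0; 0.22 -0.8 0.02 0 0 0 0; 0.22 -1 0.02 0 0 0 0; 0.22 -1 0.02 0 0 0 0")

```text
time_s: 3.7
position: [0.5993, -0.0607, 0.0888]
tool_rot: [-0.071, 0.704, -0.071, -0.703]
contact_force: [-0.3, -0.3, -0.3]
opening: 0.0003
```

```bash
python3 - <<'E'
from h import *
rep([36,100,88],-1)
p,d=read_camera("side"); cv2.imwrite(f"pics/side2.png",p)
E
```

```text
t 3.7 rig mm [35.821 61.044 88.839] F rig [-0.232 -0.395 -0.253] open 0.0003155362532498933 q [-0.143  0.262  1.901  0.001  0.978  1.628]
R
 [[ 0.001 -0.2   -0.98 ]
 [ 0.001 -0.98   0.2  ]
 [-1.    -0.001 -0.001]]
shift u [ 0.011 -0.487 -0.002] turn u [ 0. -0.  0.] deg [ 0.024 -0.038  0.061]
```

View pics/side2.png

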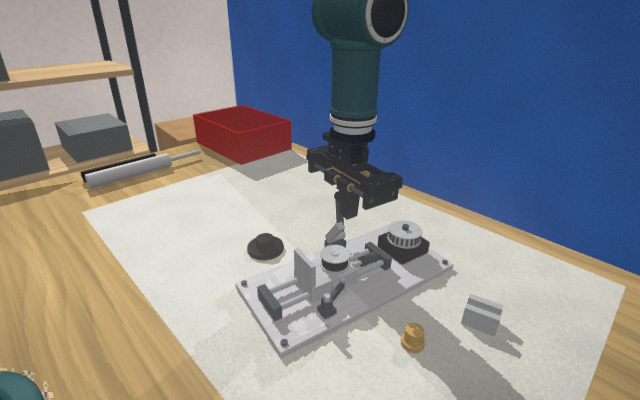

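>>> send_rows(plan="0 -0.18 0 0 0 0 0; 0 -0.36 0 0 0 0 0; 0 -0.5 0 0 0 0 0; 0 -0.5 0 0 0 0 0")

```text
time_s: 4.25
position: [0.6073, -0.0208, 0.0886]
tool_rot: [-0.071, 0.704, -0.07, -0.703]
contact_force: [0.6, 0.1, 0.3]
opening: 0.0002
```

```bash
python3 - <<'E'
from h import *
rep([36,100,88],-1)
p,d=read_camera("side"); cv2.imwrite(f"pics/side3.png",cv2.resize(p[150:310,220:460],None,fx=3.3,fy=3.3))
E
```

```text
t 4.25 rig mm [ 35.608 101.723  88.607] F rig [0.607 0.236 0.322] open 0.00022700327865657444 q [-0.076  0.271  1.889  0.002  0.98   1.694]
R
 [[ 0.    -0.199 -0.98 ]
 [ 0.001 -0.98   0.199]
 [-1.    -0.002 -0.   ]]
shift u [ 0.008  0.022 -0.005] turn u [ 0. -0.  0.] deg [ 0.059 -0.009  0.087]
```

View pics/side3.png

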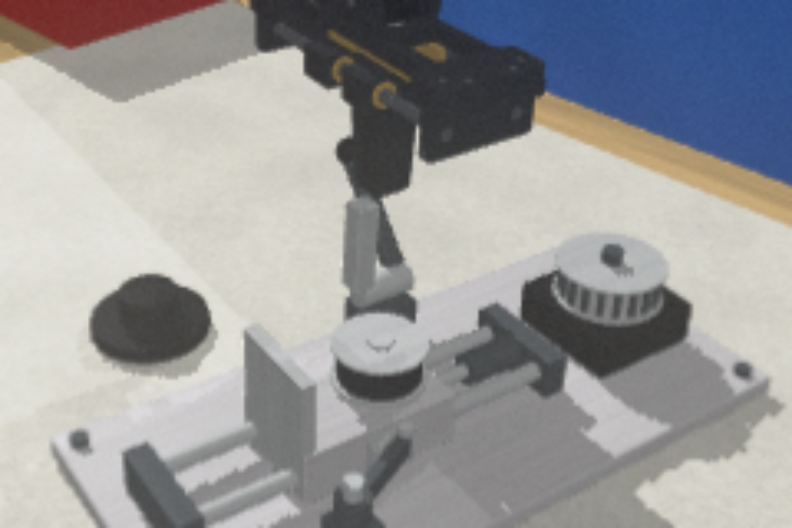

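```bash
python3 - <<'E'
from h import *
o,d=ray("side",(220+345/3.3-.35,150+151/3.3-.35)); o=torig(o);d=A.T@d
P=o+d*(.034-o[0])/d[0];print(P*1e3, .8+np.arctan2(P[1]-.075,P[2]-.04))
E
```

```text
[ 34.         135.82968578  97.17307057] 1.616375791332373
```

>>> send_rows(plan="0 0.12 0 0 0 0 0; -0.4 0.14 0 0 0 0 0; -0.75 0.16 0 0 0 0 0; -0.75 0.16 0 0 0 0 0; -0.75 0.5 0.5 0 0 0 0; -0.75 0.8 1 0 0 0 0")

```text
time_s: 5.05
position: [0.5142, -0.0686, 0.1469]
tool_rot: [0.071, -0.703, 0.07, 0.704]
contact_force: [-0.1, 0.5, 0.6]
opening: 0.0005
```

>>> send_rows(plan="0 0.25 0.5 0 0 0 0; 0 0.45 0.95 0 0 0 0; 0 0.45 1 0 0 0 0")

```text
time_s: 5.42
position: [0.4252, -0.0881, 0.145]
tool_rot: [0.072, -0.702, 0.071, 0.705]
contact_force: [1.0, 0.0, 0.5]
opening: 0.0004
```

```bash
python3 - <<'E'
from h import *
rep([-128,0,56],-1)
p,d=read_camera("side"); cv2.imwrite(f"pics/side4.png",p)
E
```

```text
t 5.425 rig mm [-129.234   -0.69   145.014] F rig [1.014 0.226 0.501] open 0.0003907758861968251 q [-0.262 -0.117  2.192  0.001  1.071  1.511]
R
 [[-0.005 -0.201 -0.98 ]
 [ 0.002 -0.98   0.201]
 [-1.    -0.001  0.005]]
shift u [ 1.113 -0.007 -0.021] turn u [-0.     0.002  0.   ] deg [-0.06   0.305  0.069]
```

View pics/side4.png

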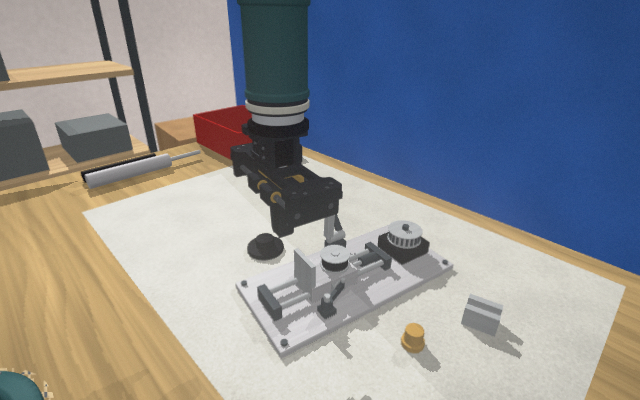

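>>> send_rows(plan="0.5 0 0 0 0 0 0; 1 0 -0.02 0 0 0 0; 1 0 -0.02 0 0 0 0; 1 0 -0.02 0 0 0 0")

```text
time_s: 5.98
position: [0.4292, -0.0882, 0.0664]
tool_rot: [0.072, -0.703, 0.071, 0.704]
contact_force: [0.1, -0.1, 0.8]
opening: 0.0007
```

```bash
python3 - <<'E'
from h import *
rep([-104,0,56],-1)
E
```

```text
t 5.975 rig mm [-125.324    0.007   66.396] F rig [ 0.117 -0.033  0.834] open 0.0007161799368166607 q [-0.261 -0.002  2.253  0.002  0.894  1.511]
R
 [[-0.003 -0.201 -0.98 ]
 [ 0.002 -0.98   0.201]
 [-1.    -0.001  0.003]]
shift u [ 0.129  0.    -0.267] turn u [-0.     0.001  0.   ] deg [-0.019  0.164  0.082]
```

>>> send_rows(plan="0.13 0 -0.1 0 0 0 0; 0.13 0 -0.2 0 0 0 0; 0.13 0 -0.28 0 0 0 0; 0.13 0 -0.34 0 0 0 0; 0.13 0 -0.4 0 0 0 0; 0.13 0 -0.4 0 0 0 0")

```text
time_s: 6.72
position: [0.4584, -0.0941, 0.0556]
tool_rot: [0.072, -0.701, 0.07, 0.706]
contact_force: [-7.8, 0.8, 4.8]
opening: 0.0008
```

```bash
python3 - <<'E'
from h import *
rep([-71,0,56],-1)
p,d=read_camera("side"); cv2.imwrite(f"pics/side5.png",cv2.resize(p[180:340,220:460],None,fx=3.3,fy=3.3))
E
```

```text
t 6.725 rig mm [-95.542   0.082  55.619] F rig [-7.854 -0.762  4.774] open 0.0007836918879233087 q [-0.256  0.076  2.197  0.001  0.878  1.515]
R
 [[-0.008 -0.2   -0.98 ]
 [ 0.003 -0.98   0.2  ]
 [-1.    -0.002  0.009]]
shift u [-0.007  0.001 -0.307] turn u [-0.     0.003  0.001] deg [-0.013  0.496  0.09 ]
```

View pics/side5.png

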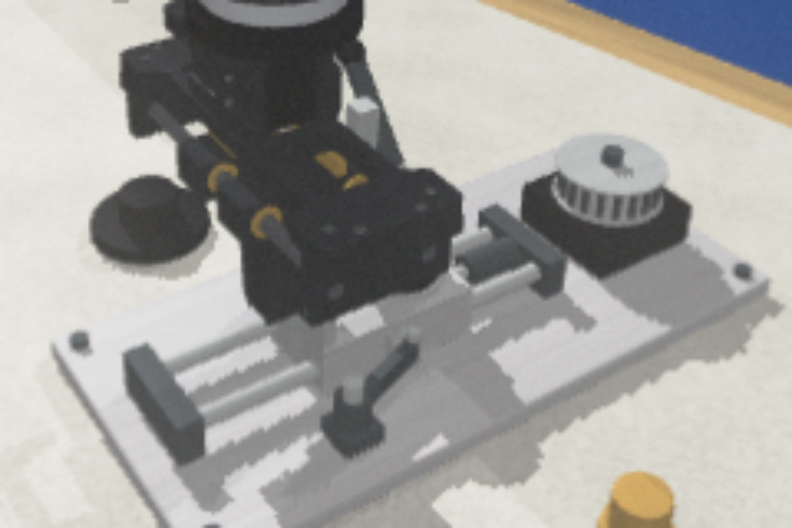

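>>> send_rows(plan="0 0 -0.06 0 0.002 0 0; 0 0 -0.12 0 0.003 0 0; 0 0 -0.18 0 0.003 0 0; 0 0 -0.23 0 0.003 0 0; 0 0 -0.27 0 0.003 0 0; 0 0 -0.31 0 0.003 0 0; 0 0 -0.33 0 0.003 0 0; 0 0 -0.33 0 0.003 0 0; 0 0 -0.33 0 0.003 0 0; 0 0 -0.33 0 0.003 0 0")

```text
time_s: 8.02
position: [0.4807, -0.0986, 0.055]
tool_rot: [0.072, -0.701, 0.07, 0.706]
contact_force: [-10.8, 2.3, 8.0]
opening: 0.0006
```

```bash
python3 - <<'E'
from h import *
rep([-70,0,56],-1)
for n in("side","top"):
    p,d=read_camera(n); np.save(n+"6.npy",p)
    cv2.imwrite(f"pics/{n}6.png",cv2.resize(p[180:340,220:460] if n=="side" else p[155:320,290:480],None,fx=3.3,fy=3.3))
E
```

```text
t 8.025 rig mm [-72.79    0.147  54.97 ] F rig [-11.019   0.051   7.994] open 0.0005713449060113765 q [-0.254  0.117  2.152  0.002  0.88   1.517]
R
 [[-0.007 -0.2   -0.98 ]
 [ 0.003 -0.98   0.2  ]
 [-1.    -0.002  0.007]]
shift u [-0.013  0.002 -0.035] turn u [0.    0.002 0.001] deg [0.    0.425 0.099]
```

View pics/side6.png

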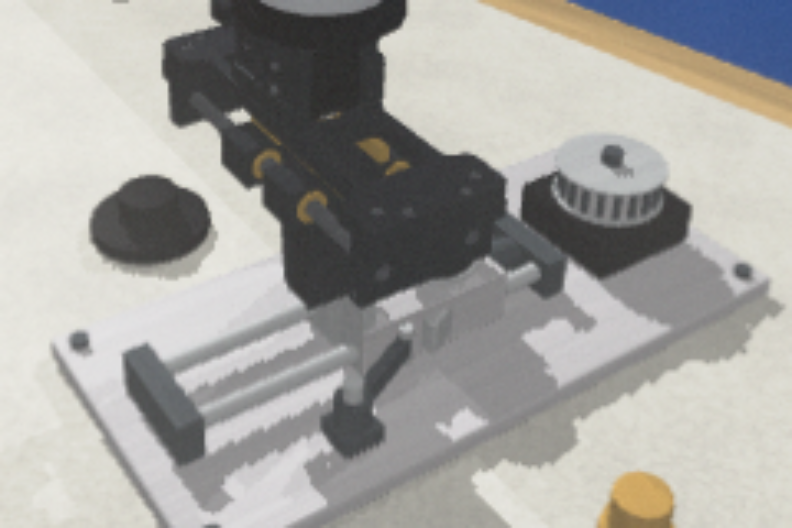

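View pics/top6.png

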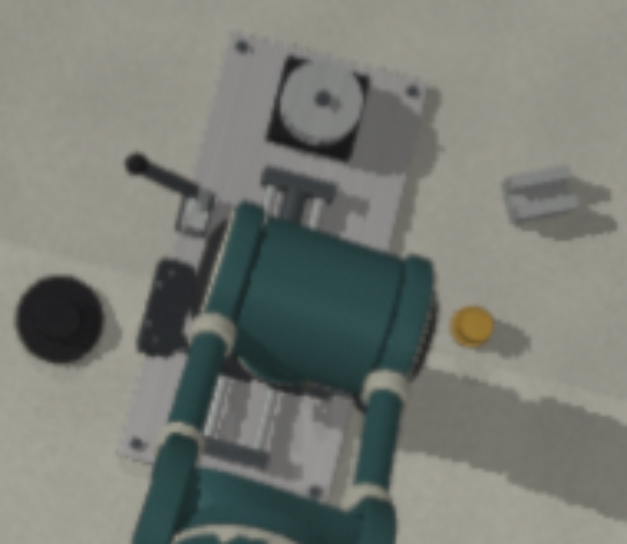

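>>> send_rows(plan="0 0 -0.03 0 0 0 0; 0 0 -0.05 0 0 0 0; 0 0 -0.05 0 0 0 0; 0 0 -0.05 0 0 0 0; 0 0 -0.05 0 0 0 0; 0 0 -0.05 0 0 0 0")

```text
time_s: 8.88
position: [0.481, -0.0986, 0.0545]
tool_rot: [0.072, -0.698, 0.07, 0.709]
contact_force: [-11.6, 2.1, 8.7]
opening: 0.0004
```

```bash
python3 - <<'E'
from h import *
rep([-70,0,56],-1)
p,d=read_camera("side"); np.save("side7.npy",p)
cv2.imwrite(f"pics/side7.png",cv2.resize(p[250:320,300:400],None,fx=8,fy=8,interpolation=2))
rep()
E
```

```text
t 8.875 rig mm [-72.507   0.191  54.54 ] F rig [-11.758  -0.273   8.703] open 0.0003841853284762045 q [-0.254  0.123  2.146  0.001  0.888  1.518]
R
 [[-0.015 -0.2   -0.98 ]
 [ 0.005 -0.98   0.2  ]
 [-1.    -0.002  0.016]]
shift u [-0.019  0.002 -0.031] turn u [0.    0.005 0.001] deg [0.012 0.911 0.105]
t 8.925 rig mm [-72.478   0.167  54.554] F rig [-11.574  -0.547   8.841] open 0.0006586611283579884 q [-0.254  0.123  2.146  0.001  0.888  1.518]
R
 [[-0.015 -0.2   -0.98 ]
 [ 0.005 -0.98   0.2  ]
 [-1.    -0.002  0.016]]
```

View pics/side7.png

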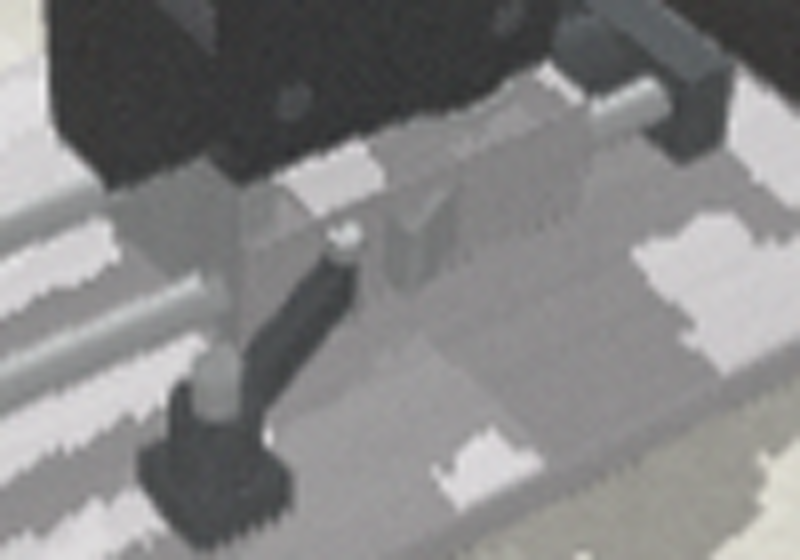

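```bash
python3 - <<'E'
from h import *
print(torig(onz("side",(300+345/8-.44,250+230/8-.44),.041))*1e3)
a=np.load("side_p.npy")
cv2.imwrite(f"pics/a7.png",cv2.resize(a[230:300,300:400],None,fx=8,fy=8,interpolation=2))
E
```

```text
[-39.58336981 -31.85735276  41.        ]
```

View pics/a7.png

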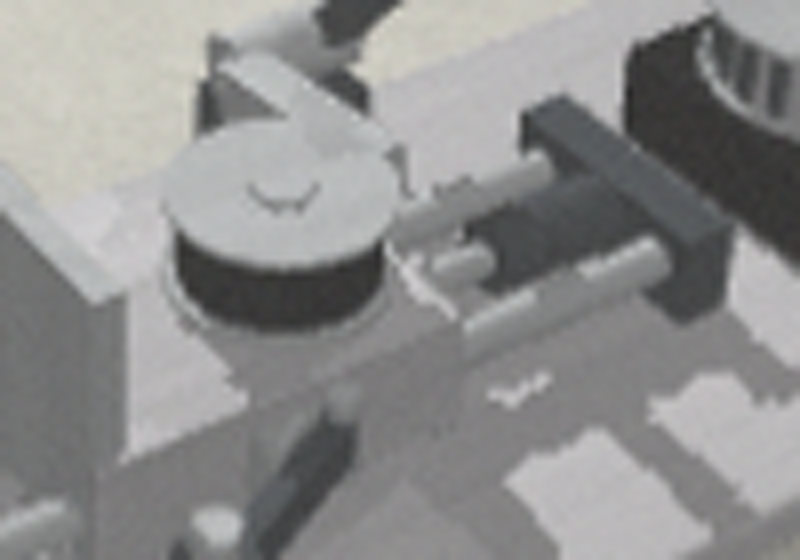

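```bash
python3 - <<'E'
from h import *
a=torig(onz("side",(300+463/8-.44,230+318/8-.44),.05))*1e3
b=torig(onz("side",(300+590/8-.44,250+108/8-.44),.05))*1e3
print(a,b,b-a); st=read_state();print(st["dq"],st["contact_force"])
E
```

```text
[-12.63069082 -35.2743323   50.        ] [ 19.97080555 -36.79211367  50.        ] [32.60149636 -1.51778137  0.        ]
[ 7.80627548e-04  5.95351966e-05 -6.03329727e-04 -1.90520828e-03
  2.24720159e-03  5.85748955e-04] [-11.44877907   1.78108291   8.84081606]
```

```bash
python3 - <<'E'
from workcell import *
print(hand_in())
E
```

```text
the job is handed in; nothing more can be done
None
```

I flipped the cam lever to its outer, free side and pushed the carriage past the click. I handed the job in at about 9 s of the 42 s allowed, with the closed fingers still holding the plate. No verdict was reported.

- **Cam lever:** I measured it at about 1.6 rad from a single side view, with the knob at about y = 136 and z = 97 mm in the rig's frame. That was before the push; the last top view still shows it lying outwards.
- **Carriage position:** it is about 31 mm in. The finger position gives 31 to 32 mm, the measured push against the spring curve gives 32 to 33 mm, and the shift of the carriage corner in the side view gives about 32.6 mm. All three are clearly beyond the 27 mm needed.
- **Pawl:** it has dropped in. Its tip measured (-40, -32) mm against (-39, -34) mm nominal, and there is a visible gap to the tooth, so it should carry nothing. I could not read the pawl force directly.
- **Push:** the fingers press with about 11.5 N along the rig, and the arm was still. They also feel about 9 N upwards from the plate.
- **Last nudge:** a final 4 mm push moved the tool only about 0.3 mm, because the arm gives under load. I left it there.
- **Loose parts:** the bush, hub and V-block look unmoved in the last pictures.

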